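Free the finished battery pack and plug it into the charger

ROBOT

A 6-joint arm with a two-finger parallel gripper is mounted at the origin on the work surface. World frame = base frame: x ahead of the robot, y to its left, z up, the work surface at z = 0. Lengths are in mm, angles in rad, forces in N, time in s.
With the tool pointing down it reaches from about 350 to 725 mm from the base axis. Payload 6 kg.
Tool frame: the origin (TCP) lies on the centre line of the jaws, within the pads' length; the fingertips stand 14 mm ahead of it and the grasp point (between the pads) lies 5 mm behind it; z points along the fingers, y is the line along which they close (so a half turn about z gives the same grasp; the last joint's range is limited). The gripper opens to 85 mm and grips with 20 to 120 N. Pads are 22 mm wide; open, the fingers measure 114 mm over their backs; the gripper's body (76 mm by 85 mm) begins 54 mm behind the grasp point. The pads swing forward as they close: fully open they stand 13 mm farther back than shut.
Start: joints at [1.672, 0.04, 0.085, 0, -1.615, -0.334], TCP at [138.396, 583.799, 245.261] pointing down, gripper open.
Joint ranges: [-2.56, 2.56], [-1.29, 2.01], [-1.08, 1.49], [-3.29, 1.98], [-2.81, -0.18], [-2.99, 2.99]. Speed limits (rad/s): [2.57, 2.57, 3.01, 3.14, 3.14, 3.14].

INTERFACE

Orientations are given as a rotation vector (axis times angle).
In Python, from rig import bot gives the robot as it stands. The module is installed in compiled form; this text tells all that it offers.
- The arm moves only by the tool servo_tool, never from a script. Its argument "commands" is text: rows parted by semicolons, each of 7 numbers parted by spaces: the shift along the tool's x, y, z in units of 4 cm (1.0 is 4 cm), then the turn, a rotation vector about the tool's x, y, z in units of 0.5 rad (1.0 is 0.5 rad), then the opening, from -1 (shut) to 1 (fully open). A call has 1 to 10 rows; each row shifts and turns the commanded pose from where the row before left it, along the tool's axes as they then stand; what a row does not reach is not made up. A row lasts 1/12 s, in which the tool goes at most 41.7 mm and 7.16 degrees, less where a joint would pass 70% of its speed; a pose out of reach is approached as far as the arm can. A call with a number of a shift or a turn outside -1 to 1 is refused whole. A call with a gripper value outside its range is refused whole. The fingers move at their own pace and stop on an object; "newtons" is the grip in N (left out, the last holds). Time passes only in rows, so rows that do not move let the fingers close. It gives the time, the measured TCP pose, the force, the opening and the grip force at its end, in the units of the state.
- bot.read_state(): the state, without advancing time (a new reading comes with each control period).
- bot.get_image(name): name is "scene" or "top" or "wrist"; returns a dict with "img" (480x640x3 uint8, blue, green, red), "depth" (480x640 float32, mm along the optical axis (not along the pixel's ray), 0 where there is no reading), "K" (3x3 intrinsics, pixels), "position" and "rotation" of the camera in the world; the wrist camera has in their place "hand_eye" (4x4, takes a point from camera to tool coordinates, whose origin is the TCP and whose axes are the flange's). Camera axes: x right, y down, z forward; pixel columns grow to the right and rows downward; lengths in mm; the calibration is good to about 2 mm. A picture is of the moment at which its call begins: read the wrist's pose just before it.
- bot.sign_off(): hands the job in; it is judged then, once.
The state is a dict: "t": time; "q": joint angles; "joint_velocities": joint speeds; "effort": joint torques, N m; "eef_pos": TCP position; "eef_rot": TCP orientation; "wrist_force": force on the tool from outside, world axes, zero at the start; "wrist_torque": the same for the moment, N m; "grip_width": finger opening in mm; "grip_force": force on a finger pad.
Only numpy, scipy, OpenCV 4.12 (cv2) and the standard library are available. Lean on these libraries where they do the work, as an engineer would, in place of code of your own. Each camera call takes 0.05 s, during which the arm holds its last target. There are 200 camera calls.

TASK

The finished tool battery is locked in the blue bench fixture. Pull the fixture's red handle to slide its jaw all the way open and leave it open, then lift the battery straight out and plug it fully home into the grey charger, big plug in the big hole and small key in the small hole, so that it sits level and flush. Set it in by hand rather than dropping it, and leave the drill, the pliers and the parts bin where they lie.

Things in the scene. Friction and masses are not known exactly. Their poses are not given: they have to be found in the camera images.
- pack: Battery pack, 0.3-0.7 kg, black, green band, red patch on top. Origin: centre of the plug's tip (lowest face), z up, x lengthwise. Yellow/brass block plug 36 x 26 mm (x, y), z 0-30 mm. Housing 90 x 50 mm (x, y), z 30-82 mm; grip it across its 50 mm width (y). A foot 40 mm wide, z 30-40 mm, juts out at the -x end from x = -45 to -57 mm; the jaw's lip holds it down.
- pack_key (a point): Centre of the lower end of the pack's yellow key peg, 12 x 12 mm, which hangs 18 mm below the housing beside the plug: in the pack's frame at x = -33, y = 0, z = 12 mm.
- vise: Fixed blue fixture, base x -165 to 105 mm, 100 mm wide. Origin: on the bench under the clamped pack; x from sliding jaw to fixed jaw (x 46-68, 80 wide, top 75 mm). The pack starts plug down, axes as the fixture's, tip 19 mm and top 101 mm above the bench, housing on two steel bars (90 mm along x, 10 wide, centred y = +-21, tops at 49 mm). Its long sides are free for fingers.
- jaw (a joint): Opening of the aluminium sliding jaw in m: about 0 (shut, its lip over the pack's foot) to 0.05 (fully open); the jaw moves along the fixture's -x and takes about 4 N or a little more. The lip is clear of the foot beyond about 0.015. Jaw block 42 x 90 mm (x, y), top 70 mm above the bench.
- jaw_handle (a point): Centre of the red handle's grip, 98 mm above the bench, moving with the jaw. Upright block 24 x 30 mm (fixture's x, y), from 70 to 115 mm above the bench; grip it from above across its 30 mm width. With the jaw shut it lies 86 mm along -x from the fixture's origin.
- charger: Fixed grey battery charger, 150 x 105 x 45 mm, with a black strip with three lamps along its -x end (40 mm high). Origin: on the bench under the centre of the big hole; z up. The plugged-in pack has the same axes as the charger.
- socket (a point): Centre of the big hole's mouth, in the charger's top face 45 mm above the bench. Big hole 39 x 29 mm (charger's x, y), yellow lines on three sides; key hole 15 x 15 mm centred 33 mm towards the charger's -x; both 34 mm deep, mouths slightly bevelled. Fully home, the pack's housing rests on the top face, the plug's tip 30 mm below it.
- drill: Cordless drill lying on its side, green with red collar, about 190 x 170 x 64 mm, origin on the bench under its rear half, chuck towards its x. A bystander.
- pliers: Pliers with a red and a blue handle, about 175 x 55 x 14 mm, lying along their x, origin under the middle. A bystander.
- bin: Open blue parts bin 170 x 110 x 75 mm, origin under its middle. A bystander.
Things that resemble listed ones, but are neither listed nor needed, are in the scene too. Of the things like the pack, leave any that is purple; of the rest the smaller one is meant.

How it is judged:
By the outcome, as a careful person would: the job done as asked, in the order asked, and still so for the second after the job is handed in, with the robot touching nothing.
It also fails if it takes over 64 s, if anything falls off the work surface, if the arm or the gripper's body presses on something with over 40 N, if the wrist force passes 120 N, or if a joint passes its speed limit or range.

## Working session

There is one attempt and no reset: what is moved stays moved. The work goes in short steps, Python scripts to look and compute and a tool call to move; the robot and the scene stay as the last step left them, time stands still between calls to the robot, and variables do not carry over. Pictures are saved under pics/ and viewed, at most 10 in all, crops included, and the job is handed in when it is done.

Besides the shell and the picture viewer there is one more tool, called after ">>>" in YAML: its name, and indented under it one key for each argument. servo_tool: Moves the arm, as the interface text tells. Shifts and turns lie within -1 to 1; 1 stands for 4 cm of shift or 0.5 rad of turn. Its arguments: {"type":"object","properties":{"commands":{"type":"string"},"newtons":{"type":"number"}},"required":["commands"]}

```bash
mkdir -p pics
cat > h.py <<'E'
import numpy as np, cv2
from rig import bot
from scipy.spatial.transform import Rotation as R
def cam(n):
    s=bot.read_state(); c=bot.get_image(n)
    if n=="wrist":
        T=np.eye(4);T[:3,:3]=R.from_rotvec(s["eef_rot"]).as_matrix();T[:3,3]=s["eef_pos"]
        M=T@np.array(c["hand_eye"]);c["position"]=M[:3,3];c["rotation"]=M[:3,:3]
    r=np.array(c["rotation"]); 
    if r.shape!=(3,3): r=R.from_rotvec(r).as_matrix()
    c["rotation"]=r;c["position"]=np.array(c["position"],float);return c
def onplane(c,uv,z):
    uv=np.atleast_2d(uv).astype(float)
    d=np.c_[uv,np.ones(len(uv))]@np.linalg.inv(c["K"]).T@c["rotation"].T
    return c["position"]+d*((z-c["position"][2])/d[:,2])[:,None]
def cloud(c):
    v,u=np.mgrid[:480,:640];d=c["depth"]
    p=np.c_[u.ravel(),v.ravel(),np.ones(u.size)]@np.linalg.inv(c["K"]).T*d.reshape(-1,1)
    return (p@c["rotation"].T+c["position"]).reshape(480,640,3)
E
python3 - <<'E'
from h import *
s=bot.read_state();print(s)
for n in("top","scene"):
    c=cam(n);cv2.imwrite(f"pics/{n}0.png",c["img"]);print(n,c["position"],c["rotation"],c["K"])
    import pickle;pickle.dump(c,open(n+".pkl","wb"))
E
```

```text
{'t': 0.0, 'q': array([ 1.67170669e+00,  4.07994176e-02,  8.38210351e-02, -4.72133509e-04,
       -1.61548283e+00, -3.33705080e-01]), 'joint_velocities': array([-1.62998522e-04,  1.07656021e-03,  1.30443078e-03,  1.61447041e-03,
       -2.61679900e-03,  8.25766111e-05]), 'effort': array([ 1.10154950e-03, -3.68194091e+01,  3.47413516e+01,  6.93238333e+00,
       -5.48708107e-03,  3.43741897e-05]), 'eef_pos': array([138.26023879, 583.54768029, 244.28982357]), 'eef_rot': array([ 3.11862301e+00, -3.64615053e-01, -1.59559931e-04]), 'wrist_force': array([-0.14717052, -0.49025169,  1.53243016]), 'wrist_torque': array([ 0.01514336, -0.03183094, -0.00077082]), 'grip_force': 0.0, 'grip_width': 85.23118833973516}
top [ 458.04240485   92.63460852 1088.83917835] [[ 0.02577401 -0.98837897  0.1498089 ]
 [-0.99962664 -0.02412204  0.01283413]
 [-0.00907129 -0.15008375 -0.98863167]] [[468.80686645   0.         322.42663481]
 [  0.         468.80686645 242.37698924]
 [  0.           0.           1.        ]]
scene [ 870.63454132  587.60896047 1028.28661023] [[-0.86023633  0.44796797 -0.2435532 ]
 [ 0.50980923  0.74684344 -0.42698879]
 [-0.00938119 -0.49147694 -0.87084006]] [[509.28325846   0.         319.05584462]
 [  0.         509.28325846 236.08927713]
 [  0.           0.           1.        ]]
```

View pics/top0.png

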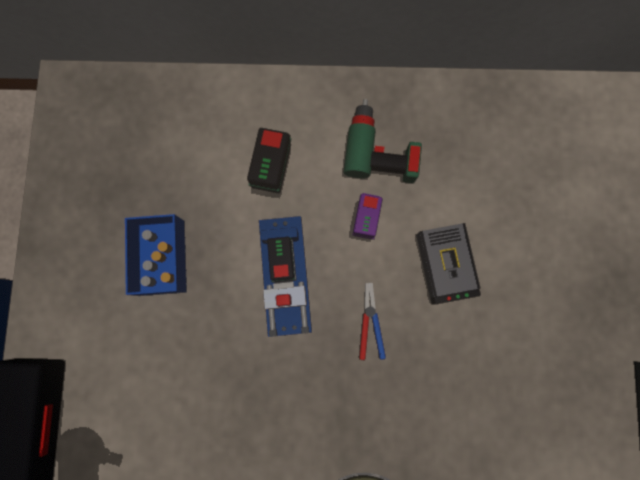

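View pics/scene0.png

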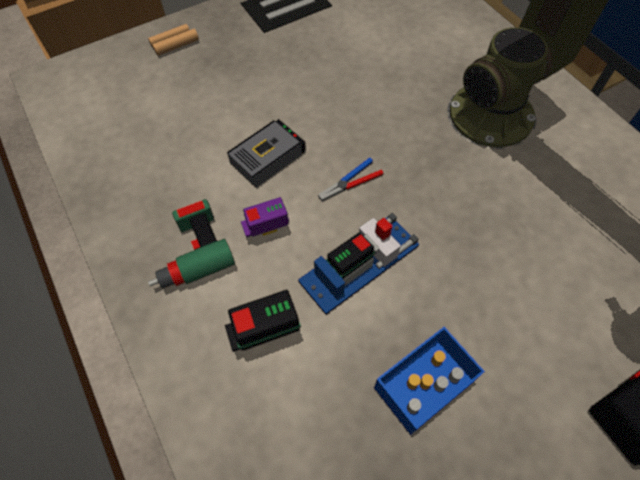

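Top view: pack-like things are the large black one (270,158), the purple one (367,215), and the black one in the blue fixture (281,260). The one meant is at (281,260): it is not purple, it is the smaller of the black ones, and it is clamped. The red handle is at (284,299), the charger at (448,262) with its lamp strip nearest the robot, and the big hole is at about (450,260).

Run:
```python
from h import *
import pickle
c=pickle.load(open("top.pkl","rb"));im=c["img"]
a=cv2.resize(im[205:345,240:330],None,fx=4,fy=4,interpolation=cv2.INTER_CUBIC);b=cv2.resize(im[205:345,410:490],None,fx=4,fy=4,interpolation=cv2.INTER_CUBIC)
cv2.imwrite("pics/crop.png",np.hstack([a,b]))
P=cloud(c);hsv=cv2.cvtColor(im,cv2.COLOR_BGR2HSV);H,S,V=cv2.split(hsv)
red=((H<8)|(H>172))&(S>150)&(V>90)
n,l,st,ce=cv2.connectedComponentsWithStats(red.astype(np.uint8))
for i in range(1,n):
    if st[i,4]>30: print("red",st[i],ce[i],np.median(P[l==i],0))
blue=((H>100)&(H<125)&(S>120)&(V>50)).astype(np.uint8)
n,l,st,ce=cv2.connectedComponentsWithStats(blue)
for i in range(1,n):
    if st[i,4]>300: 
        r=cv2.minAreaRect(np.argwhere(l==i)[:,::-1].astype(np.float32));print("blue",r,np.median(P[l==i],0)); print(onplane(c,cv2.boxPoints(r),20)[:,:2])
# charger from height 35..55 
m=((P[...,2]>36)&(P[...,2]<54)).astype(np.uint8);m[:,:400]=0;m[:200]=0
n,l,st,ce=cv2.connectedComponentsWithStats(m);i=1+np.argmax(st[1:,4])
r=cv2.minAreaRect(np.argwhere(l==i)[:,::-1].astype(np.float32));print("charger",r);print(onplane(c,cv2.boxPoints(r),45)[:,:2])
yl=((H>18)&(H<35)&(S>100)&(V>70));yl[:,:400]=0
uv=np.argwhere(yl)[:,::-1];print("yel",len(uv),uv.min(0),uv.max(0),onplane(c,uv.mean(0),45))
print("handle",onplane(c,[284,299],115),"pack",onplane(c,[281,258],101))
```

```text
red [354 115  20  10 142] [363.14788732 119.33802817] [905.00101424  19.63162934  57.07999739]
red [261 130  21  18 276] [271.22101449 138.51449275] [831.4585006  222.55926955 114.91630829]
red [374 146  10   6  50] [378.7  148.64] [840.4561291  -19.4151092   42.53430723]
red [408 146  12  26 245] [413.94693878 158.31836735] [812.17601069 -97.55951147  60.39001608]
red [364 196  14  12 133] [370.16541353 201.56390977] [702.91159788   3.59835057  83.09864893]
red [274 265  15  12 164] [280.70121951 270.50609756] [544.66991043 191.81697758 101.90037058]
red [277 295  13  11 125] [283.016 299.688] [483.49087359 183.49456025 114.87371234]
red [360 314   9  46 235] [363.69787234 336.95744681] [408.08942607   7.92193485  13.42346058]
red [ 40 406   7  47 103] [ 43.2815534  428.06796117] [206.8481509  677.53627014  69.80280681]
blue ((150.9100341796875, 254.5017852783203), (78.54428100585938, 51.34972381591797), 88.85424041748047) [584.60403186 491.45966875   5.6964188 ]
[[671.59664857 570.33886817]
 [676.9078019  450.30416427]
 [494.91771227 433.43885334]
 [489.61925855 550.44539398]]
blue
[... 230 characters left out ...]
507.71401859 232.2092374 ]]
blue ((287.84161376953125, 320.41583251953125), (25.671960830688477, 24.875930786132812), 84.2894058227539) [443.29208289 180.2235871   14.92087906]
[[465.40150683 211.56424853]
 [472.37553643 155.80886047]
 [415.80139529 148.19127886]
 [408.90120544 203.49806401]]
charger ((449.9231262207031, 263.24383544921875), (76.29524993896484, 48.176795959472656), 77.24246978759766)
[[ 646.61533923 -108.73899015]
 [ 673.61497888 -214.90316414]
 [ 507.05059471 -248.68211354]
 [ 481.10707834 -144.97005351]]
yel 114 [440 247] [459 269] [[ 592.75411503 -177.85566763   45.        ]]
handle [[485.45544295 181.55359122 115.        ]] pack [[572.0597474  192.49330392 101.        ]]
```

View pics/crop.png

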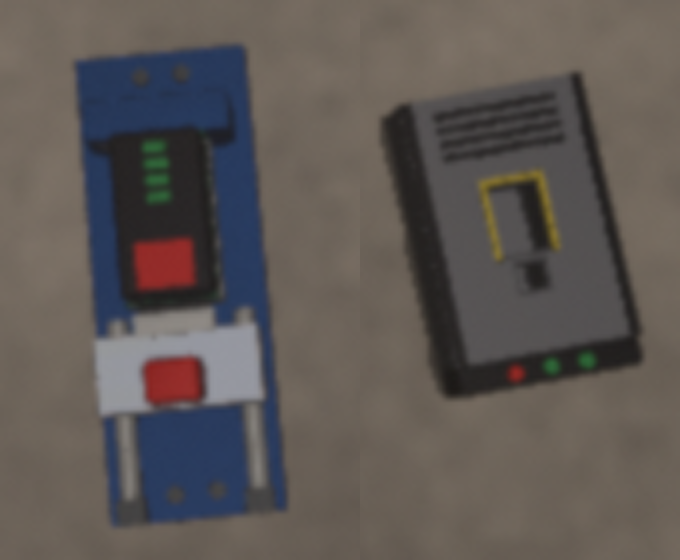

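Confirmed: the small black pack sits in the fixture with the red handle on the robot's side. The charger's key hole also faces the robot, on the lamp side. Next I'll measure both from close up with the wrist camera.

```bash
cat >> h.py <<'E'
def plan(p,yaw):
    """rows-free summary: first turn (tool z, rad), then shift in tool axes after the turn, units"""
    s=bot.read_state();M=R.from_rotvec(s["eef_rot"]).as_matrix()
    y0=np.arctan2(M[1,0],M[0,0]);dy=(yaw-y0+np.pi)%(2*np.pi)-np.pi
    N=np.array([[np.cos(yaw),np.sin(yaw),0],[np.sin(yaw),-np.cos(yaw),0],[0,0,-1]])
    d=np.array(p)-s["eef_pos"]
    print("yaw now %.4f tilt %.4f"%(y0,np.arccos(-M[2,2])),"turn units %.3f"%(-dy/.5),"shift units",np.round(N.T@d/40,3), "world",np.round(d,1),"len mm %.0f"%np.linalg.norm(d))
E
python3 - <<'E'
from h import *
c=bot.get_image("wrist");print(np.round(c["hand_eye"],3),c["K"][0,0])
plan([500,185,260],0.127)
E
```

```text
[[ 0.00000e+00 -9.48000e-01 -3.19000e-01  8.13900e+01]
 [ 1.00000e+00  0.00000e+00  1.00000e-03 -1.72000e-01]
 [-1.00000e-03 -3.19000e-01  9.48000e-01 -1.29052e+02]
 [ 0.00000e+00  0.00000e+00  0.00000e+00  1.00000e+00]] 395.106623126261
yaw now -0.2328 tilt 0.0014 turn units -0.720 shift units [ 7.707 11.03  -0.387] world [ 361.7 -398.6   15.5] len mm 538
```

>>> servo_tool:
  commands: "0 0 0 0 0 -0.24 1;0 0 0 0 0 -0.24 1;0 0 0 0 0 -0.24 1;0.55 0.79 -0.03 0 0 0 1;0.55 0.79 -0.03 0 0 0 1;0.55 0.79 -0.03 0 0 0 1;0.55 0.79 -0.03 0 0 0 1;0.55 0.79 -0.03 0 0 0 1;0.55 0.79 -0.03 0 0 0 1;0.55 0.79 -0.03 0 0 0 1"

```text
t: 0.98
eef_pos: [319.9, 382.3, 253.7]
eef_rot: [-3.135, -0.2, 0.0]
wrist_force: [0.5, 0.9, -0.2]
grip_width: 85.3
grip_force: 0.0
```

>>> servo_tool:
  commands: "0.55 0.79 -0.03 0 0 0 1;0.55 0.79 -0.03 0 0 0 1;0.55 0.79 -0.03 0 0 0 1;0.55 0.79 -0.03 0 0 0 1;0.55 0.79 -0.03 0 0 0 1;0.55 0.79 -0.03 0 0 0 1;0.55 0.79 -0.03 0 0 0 1;0 0 0 0 0 0 1;0 0 0 0 0 0 1"

```text
t: 1.73
eef_pos: [500.9, 182.3, 261.4]
eef_rot: [3.135, 0.193, -0.002]
wrist_force: [-0.5, 0.1, 0.4]
grip_width: 85.3
grip_force: 0.0
```

Run:
```python
from h import *
import pickle
c=cam("wrist");pickle.dump(c,open("w1.pkl","wb"));im=c["img"];cv2.imwrite("pics/w1.png",im)
P=cloud(c);H,S,V=cv2.split(cv2.cvtColor(im,cv2.COLOR_BGR2HSV))
red=((H<8)|(H>172))&(S>150)&(V>90)
n,l,st,ce=cv2.connectedComponentsWithStats(red.astype(np.uint8))
for i in range(1,n):
    if st[i,4]>100:
        z=np.median(P[l==i][:,2]);r=cv2.minAreaRect(np.argwhere(l==i)[:,::-1].astype(np.float32));b=onplane(c,cv2.boxPoints(r),z)
        print("red",np.round(ce[i]),z,np.round(b[:,:2].mean(0),1),np.round(b[:,:2]).tolist())
s=bot.read_state();print(s["eef_pos"],s["q"])
```

```text
red [314. 168.] 102.08568856433988 [543.9 192.2] [[530.0, 207.0], [555.0, 209.0], [558.0, 178.0], [533.0, 175.0]]
red [314. 248.] 114.75791171717117 [488.8 185.6] [[503.0, 201.0], [506.0, 174.0], [475.0, 170.0], [471.0, 198.0]]
red [475. 296.] 13.810105841587642 [418.7   9.2] [[378.0, 21.0], [463.0, 13.0], [460.0, -2.0], [374.0, 5.0]]
[500.230143   183.40611678 261.56665893] [ 7.28968373e-01 -1.35533590e-01 -5.51274395e-02 -2.77576525e-04
 -1.65216176e+00  9.67062267e-01]
```

View pics/w1.png

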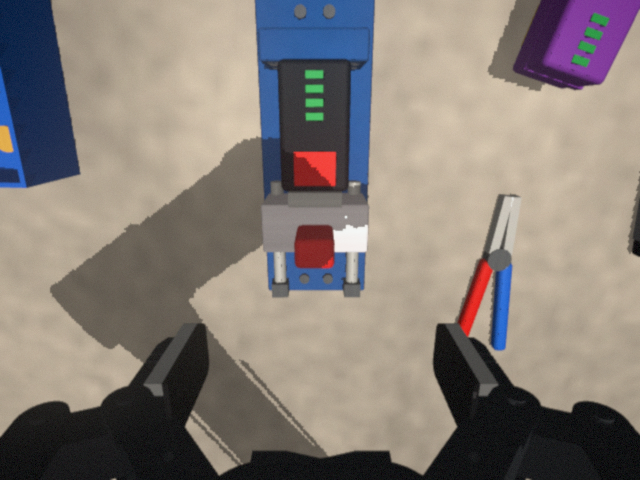

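The wrist view shows the clamped pack top at (314,125), the handle at (314,245) and the jaw bar at (314,222). The pliers at (490,270) and the purple pack lie clear of the fixture. Now precise poses by depth slice.

```bash
cat >> h.py <<'E'
def slab(P,z0,z1,box):
    x0,x1,y0,y1=box
    m=(P[...,2]>z0)&(P[...,2]<z1)&(P[...,0]>x0)&(P[...,0]<x1)&(P[...,1]>y0)&(P[...,1]<y1)
    q=P[m][:,:2].astype(np.float32);r=cv2.minAreaRect(q)
    b=cv2.boxPoints(r);e=[b[1]-b[0],b[2]-b[1]]
    a=[(np.arctan2(v[1],v[0])+np.pi/4)%(np.pi/2)-np.pi/4 for v in e]
    return np.round(r[0],1),np.round(r[1],1),round(float(a[0]),4),len(q),round(float(np.median(P[m][:,2])),1)
E
python3 - <<'E'
from h import *
import pickle
for f in("w1","top"):
    c=pickle.load(open(f+".pkl","rb"));P=cloud(c)
    print(f,"pack",slab(P,97,106,(505,680,120,270)));print("handle",slab(P,110,120,(440,530,140,230)))
    print("jaw",slab(P,66,74,(440,540,120,250)));print("fix",slab(P,72,78,(590,660,120,280)))
    print("base",slab(P,6,26,(380,720,110,280)))
E
```

```text
w1 pack (array([571.7, 195.6]), array([88.9, 50. ]), 0.1241, 9234, 101.4)
handle (array([483.8, 185.1]), array([23.1, 30.1]), 0.1134, 1190, 115.0)
jaw (array([495.2, 186.5]), array([51.9, 90.1]), 0.1244, 4716, 70.5)
fix (array([627.7, 203. ]), array([21.6, 80. ]), 0.1231, 3530, 75.4)
base (array([539.2, 191.9]), array([263. , 100.4]), 0.1257, 10589, 15.4)
top pack (array([572.8, 195.3]), array([89.8, 50. ]), 0.1207, 952, 101.1)
handle (array([484.4, 183.9]), array([22.7, 29.3]), 0.0322, 158, 114.6)
jaw (array([503.2, 187.2]), array([65.9, 89.9]), 0.1243, 712, 70.2)
fix (array([623. , 202.6]), array([40.6, 77.3]), 0.041, 304, 75.1)
base (array([559.6, 193.3]), array([304.8, 151.5]), 0.0897, 2404, 15.2)
```

Run:
```python
from h import *
plan([485,185.1,94],0.124)
```

```text
yaw now 0.1253 tilt 0.0010 turn units 0.003 shift units [-0.373 -0.089  4.189] world [ -15.2    1.7 -167.6] len mm 168
```

>>> servo_tool:
  commands: "-0.37 -0.09 0.4 0 0 0 1;0 0 0.8 0 0 0 1;0 0 0.8 0 0 0 1;0 0 0.8 0 0 0 1;0 0 0.7 0 0 0 1;0 0 0.5 0 0 0 1;0 0 0.19 0 0 0 1;0 0 0 0 0 0 1;0 0 0 0 0 0 1"

```text
t: 2.53
eef_pos: [485.0, 186.5, 95.7]
eef_rot: [-3.135, -0.202, -0.002]
wrist_force: [0.4, 0.8, -0.2]
grip_width: 85.1
grip_force: 0.0
```

>>> servo_tool:
  commands: "0 0 0 0 0 0 -1;0 0 0 0 0 0 -1;0 0 0 0 0 0 -1;0 0 0 0 0 0 -1;0 0 0 0 0 0 -1;0 0 0 0 0 0 -1;0 0 0 0 0 0 -1;0 0 0 0 0 0 -1"
  newtons: 60

```text
t: 3.2
eef_pos: [485.3, 185.2, 95.4]
eef_rot: [3.135, 0.199, 0.001]
wrist_force: [-1.4, -3.5, 6.7]
grip_width: 29.3
grip_force: 62.5
```

>>> servo_tool:
  commands: "-0.1 0 0 0 0 0 -1;-0.12 0 0 0 0 0 -1;-0.12 0 0 0 0 0 -1;-0.12 0 0 0 0 0 -1;-0.12 0 0 0 0 0 -1;-0.12 0 0 0 0 0 -1;-0.12 0 0 0 0 0 -1;-0.12 0 0 0 0 0 -1;-0.12 0 0 0 0 0 -1;0 0 0 0 0 0 -1"

```text
t: 4.03
eef_pos: [443.1, 180.0, 95.4]
eef_rot: [3.135, 0.199, 0.003]
wrist_force: [0.5, -5.5, 5.9]
grip_width: 29.6
grip_force: 62.6
```

>>> servo_tool:
  commands: "-0.05 0 0 0 0 0 -1;-0.05 0 0 0 0 0 -1;-0.05 0 0 0 0 0 -1;-0.05 0 0 0 0 0 -1;0 0 0 0 0 0 -1;0 0 0 0 0 0 -1"

```text
t: 4.53
eef_pos: [438.7, 179.5, 95.4]
eef_rot: [-3.135, -0.199, -0.014]
wrist_force: [23.7, -3.0, -6.5]
grip_width: 29.1
grip_force: 61.4
```

>>> servo_tool:
  commands: "0 0 0 0 0 0 1;0 0 0 0 0 0 1;0 0 0 0 0 0 1;0 0 0 0 0 0 1;0 0 0 0 0 0 1;0 0 0 0 0 0 1"

```text
t: 5.03
eef_pos: [434.7, 179.5, 94.4]
eef_rot: [-3.135, -0.2, 0.0]
wrist_force: [-0.2, 0.7, 0.7]
grip_width: 85.3
grip_force: 0.0
```

>>> servo_tool:
  commands: "0 0 -0.4 0 0 0 1;0 0 -0.8 0 0 0 1;0 0 -0.8 0 0 0 1;0.2 0 -0.8 0 0 0 1;0.8 0 -0.8 0 0 0 1;0.8 0 0 0 0 0 1;0 0 0 0 0 0 1;0 0 0 0 0 0 1"

```text
t: 5.7
eef_pos: [504.4, 188.3, 234.5]
eef_rot: [3.134, 0.198, -0.004]
wrist_force: [-0.5, 0.3, -0.1]
grip_width: 85.5
grip_force: 0.0
```

Run:
```python
from h import *
import pickle
c=cam("wrist");pickle.dump(c,open("w2.pkl","wb"));P=cloud(c)
print("pack",slab(P,97,106,(505,680,120,270)));print("handle",slab(P,110,120,(390,530,140,230)))
print("jaw",slab(P,66,74,(390,540,120,250)));print("fix",slab(P,72,78,(590,660,120,280)))
plan([572,195.6,94],0.124)
```

```text
pack (array([571.9, 195.7]), array([89., 50.]), 0.1243, 11016, 101.4)
handle (array([437.1, 179.4]), array([24.3, 29.2]), 0.1214, 1233, 115.0)
jaw (array([448.8, 180.7]), array([53. , 90.2]), 0.1248, 4866, 70.4)
fix (array([627.9, 203.2]), array([22. , 80.1]), 0.1208, 4230, 75.3)
yaw now 0.1267 tilt 0.0021 turn units 0.005 shift units [1.715 0.025 3.525] world [  68.2    7.5 -141. ] len mm 157
```

The jaw is fully open: the handle has moved to 136 mm from the pack centre, which is 86 + 50. Next is gripping the pack.

>>> servo_tool:
  commands: "0.8 0.02 0.2 0 0 0 1;0.8 0 0.5 0 0 0 1;0.11 0 0.8 0 0 0 1;0 0 0.8 0 0 0 1;0 0 0.7 0 0 0 1;0 0 0.5 0 0 0 1;0 0 0.35 0 0 0 1;0 0 0.2 0 0 0 1;0 0 0 0 0 0 1;0 0 0 0 0 0 1"

```text
t: 6.58
eef_pos: [571.7, 196.2, 75.0]
eef_rot: [-3.135, -0.201, -0.002]
wrist_force: [-0.4, 0.8, 0.5]
grip_width: 85.3
grip_force: 0.0
```

>>> servo_tool:
  commands: "0 0 0 0 0 0 -1;0 0 0 0 0 0 -1;0 0 0 0 0 0 -1;0 0 0 0 0 0 -1;0 0 0 0 0 0 -1;0 0 0 0 0 0 -1"
  newtons: 80

```text
t: 7.08
eef_pos: [572.4, 196.2, 75.5]
eef_rot: [-3.135, -0.2, -0.003]
wrist_force: [-1.0, -0.5, 5.3]
grip_width: 49.1
grip_force: 84.8
```

>>> servo_tool:
  commands: "0 0 -0.1 0 0 0 -1;0 0 -0.2 0 0 0 -1;0 0 -0.3 0 0 0 -1;0 0 -0.4 0 0 0 -1;0 0 -0.5 0 0 0 -1;0 0 -0.6 0 0 0 -1;0 0 -0.6 0 0 0 -1;0 0 -0.6 0 0 0 -1;0 0 -0.5 0 0 0 -1;0 0 0 0 0 0 -1"

```text
t: 7.92
eef_pos: [573.3, 196.3, 232.1]
eef_rot: [-3.133, -0.199, -0.012]
wrist_force: [1.3, 0.4, -2.9]
grip_width: 49.6
grip_force: 83.9
```

Run:
```python
from h import *
import pickle
print(bot.read_state())
c=pickle.load(open("top.pkl","rb"));P=cloud(c)
print("charger",slab(P,42,48,(480,700,-260,-90)))
plan([540,-190,225],0.2)
```

```text
{'t': 7.9167, 'q': array([ 0.66143956,  0.04765365,  0.06773396,  0.00226049, -1.58303501,
        1.03650945]), 'joint_velocities': array([ 0.00073654,  0.01661532, -0.07785952, -0.02694201,  0.0671925 ,
        0.0004885 ]), 'effort': array([ 4.62777559e-01, -3.46466839e+01,  3.37520599e+01,  6.66124687e+00,
       -6.43439647e-01,  7.12014298e-05]), 'eef_pos': array([573.27379952, 196.27671862, 232.07274586]), 'eef_rot': array([-3.13268523, -0.199376  , -0.01216949]), 'wrist_force': array([ 1.2848952 ,  0.41434881, -2.86149191]), 'wrist_torque': array([-0.07607105, -0.11303636, -0.01618778]), 'grip_force': 83.87723207473755, 'grip_width': 49.59502659359718}
charger (array([ 577.5, -180.3]), array([166.6, 106.5]), 0.2107, 2602, 45.2)
yaw now 0.1271 tilt 0.0082 turn units -0.146 shift units [-2.734  9.299  0.177] world [ -33.3 -386.3   -7.1] len mm 388
```

>>> servo_tool:
  commands: "0 0.2 0 0 0 -0.17 -1;0 0.4 0 0 0 0 -1;-0.4 0.75 0 0 0 0 -1;-0.4 0.85 0 0 0 0 -1;-0.4 0.85 0 0 0 0 -1;-0.4 0.85 0 0 0 0 -1;-0.4 0.85 0 0 0 0 -1;-0.4 0.85 0 0 0 0 -1;-0.4 0.85 0 0 0 0 -1;-0.4 0.85 0 0 0 0 -1"

```text
t: 8.75
eef_pos: [506.2, -117.8, 224.7]
eef_rot: [-3.123, -0.333, 0.002]
wrist_force: [1.4, -0.3, -5.2]
grip_width: 49.0
grip_force: 83.9
```

>>> servo_tool:
  commands: "-0.2 0.85 0 0 0 0 -1;-0.2 0.6 0 0 0 0 -1;0 0.4 0 0 0 0 -1;0 0.2 0 0 0 0 -1;0 0 0 0 0 0 -1;0 0 0 0 0 0 -1;0 0 0 0 0 0 -1"

```text
t: 9.33
eef_pos: [509.0, -199.2, 225.4]
eef_rot: [-3.123, -0.334, 0.001]
wrist_force: [-0.0, 0.3, -5.6]
grip_width: 49.1
grip_force: 84.2
```

Run:
```python
from h import *
import pickle
s=bot.read_state();print(s["eef_pos"],s["eef_rot"],s["wrist_force"])
c=cam("wrist");pickle.dump(c,open("w3.pkl","wb"));im=c["img"];cv2.imwrite("pics/w3.png",im);P=cloud(c)
print("charger",slab(P,42,48,(480,700,-260,-90)))
```

```text
[ 509.03670242 -199.15500578  225.35869731] [-3.12322783e+00 -3.33829099e-01  1.28208511e-03] [-9.20343007e-04  2.61268252e-01 -5.60645516e+00]
charger (array([ 583.3, -178.5]), array([152.1, 105.4]), 0.2118, 27213, 45.6)
```

View pics/w3.png

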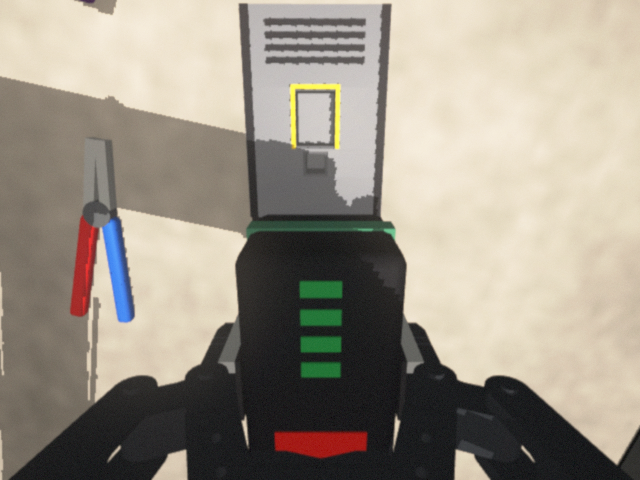

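Wrist view: big hole with yellow lines at (316,118), key hole at (316,161), and the held pack in front of them, level and aligned. Next I'll measure the mouths by casting onto z=45, and the pack's pose in the hand.

```bash
cat > m.py <<'E'
from h import *
import pickle,sys
c=pickle.load(open(sys.argv[1],"rb"));P=cloud(c);im=c["img"]
v,u=np.mgrid[:480,:640];Q=onplane(c,np.c_[u.ravel(),v.ravel()],45.).reshape(480,640,3)
yaw=.212;cx,cy=583.3,-178.5
A=np.array([[np.cos(yaw),np.sin(yaw)],[-np.sin(yaw),np.cos(yaw)]])
L=(Q[...,:2]-[cx,cy])@A.T
ins=(abs(L[...,0])<70)&(abs(L[...,1])<40)&(v<220)
m=(ins&(P[...,2]<41)).astype(np.uint8)
n,l,st,ce=cv2.connectedComponentsWithStats(m)
for i in range(1,n):
    if st[i,4]>80:
        q=L[l==i];r=cv2.minAreaRect(q.astype(np.float32));lo,hi=np.percentile(q,1,0),np.percentile(q,99,0)
        w=A.T@((lo+hi)/2)+[cx,cy];print("hole",st[i],ce[i],"loc",lo,hi,"size",hi-lo,"world",w,r[1],r[2])
H,S,V=cv2.split(cv2.cvtColor(im,cv2.COLOR_BGR2HSV))
y=ins&(H>18)&(H<36)&(S>120)&(V>70);q=L[y];print("yellow loc",q.min(0),q.max(0),y.sum())
q=q[q[:,0]<q[:,0].max()-6];a=q[q[:,1]>q[:,1].mean()];b=q[q[:,1]<=q[:,1].mean()]
print("side lines y",a[:,1].mean(),b[:,1].mean(),"slopes",np.polyfit(a[:,0],a[:,1],1)[0],np.polyfit(b[:,0],b[:,1],1)[0])
E
python3 m.py w3.pkl
python3 - <<'E'
from h import *
import pickle
c=pickle.load(open("w3.pkl","rb"));P=cloud(c)
s=bot.read_state();m=(P[...,2]>235)&(P[...,2]<262);v,u=np.mgrid[:480,:640];m&=(u>240)&(u<400)&(v>225)&(v<320)
q=P[m];A=np.c_[q[:,:2]-s["eef_pos"][:2],np.ones(len(q))];k=np.linalg.lstsq(A,q[:,2],rcond=None)[0];print("top plane",k)
print(slab(P,k[2]-4,k[2]+4,(480,600,-260,-130)))
print("front/sides",np.percentile((q[:,:2]-s["eef_pos"][:2])@np.array([[np.cos(.212),-np.sin(.212)],[np.sin(.212),np.cos(.212)]]),[1,99],0))
E
```

```text
hole [ 296   91   39   55 2110] [315.02748815 117.7056872 ] loc [-18.10941688 -14.1897118 ] [20.12948066 13.96581056] size [38.23889754 28.15552235] world [ 584.31097549 -178.39691786] (38.24821472167969, 28.72457504272461) 0.06893422454595566
hole [306 154  19  19 360] [314.97777778 162.99722222] loc [-38.48913207  -6.93860425] [-24.80426442   7.00347567] size [13.68486765 13.94207992] world [ 552.35498182 -185.12724767] (13.674858093261719, 13.982259750366211) 0.06876299530267715
yellow loc [-20.35815582 -17.96745914] [24.88311383 18.23099902] 745
side lines y 16.377605285605288 -16.257352689599514 slopes -0.0009271785368262253 0.0007458979703600826
top plane [-3.26973946e-01 -7.08219558e-02  2.61562958e+02]
(array([ 509.8, -198.7]), array([ 26.5, 113.7]), 0.2113, 3515, 262.3)
front/sides [[ 24.41240552 -22.01765563]
 [ 44.43435326  22.88234634]]
```

Run:
```python
from h import *
import pickle
c=pickle.load(open("w3.pkl","rb"));P=cloud(c);e=np.array([509.0,-199.15])
A=np.array([[np.cos(.212),np.sin(.212)],[-np.sin(.212),np.cos(.212)]])
for v in(240,250,265,290,325,355,380,410,440): print(v,[np.round(np.r_[A@(P[v,u,:2]-e),P[v,u,2]],1).tolist() for u in(270,320,375)])
v,u=np.mgrid[:480,:640];L=(P[...,:2]-e)@A.T
m=(v>270)&(v<425)&(u>250)&(u<395)&(abs(L[...,1])<20)&(abs(L[...,0])<36)&(P[...,2]>245)&(P[...,2]<258);q=np.c_[L[m],P[m][:,2]]
print("plane",np.linalg.lstsq(np.c_[q[:,:2],np.ones(len(q))],q[:,2],rcond=None)[0],len(q))
m=(P[...,2]>247)&(P[...,2]<256)&(L[...,0]<52)&(abs(L[...,1])<27);q=L[m];print(np.percentile(q,[.5,99.5],0),slab(P,248,255,(480,575,-235,-160)))
```

```text
240 [[44.5, 16.0, 237.7], [44.2, 0.5, 236.8], [44.3, -16.6, 236.9]]
250 [[44.3, 14.9, 246.7], [44.4, 0.5, 246.9], [44.2, -15.4, 246.4]]
265 [[41.1, 14.6, 250.3], [41.4, 0.5, 251.2], [40.8, -15.1, 249.6]]
290 [[33.8, 14.8, 251.2], [34.2, 0.5, 252.1], [34.0, -15.2, 251.6]]
325 [[22.4, 15.3, 251.1], [22.8, 0.5, 251.8], [22.6, -15.7, 251.4]]
355 [[11.9, 15.7, 250.9], [12.2, 0.5, 251.2], [11.9, -16.3, 250.9]]
380 [[2.4, 16.2, 250.2], [2.8, 0.5, 250.7], [2.6, -16.7, 250.5]]
410 [[-8.8, 16.6, 250.7], [-8.4, 0.5, 251.1], [-8.2, -17.1, 251.3]]
440 [[-20.1, 16.9, 251.6], [-19.5, 0.5, 252.1], [-20.9, -17.8, 250.7]]
plane [2.55199342e-03 5.89942859e-04 2.51255102e+02] 18580
[[-25.05152246 -25.83773197]
 [ 44.20143441  26.22661682]] (array([ 517.8, -197.1]), array([73.7, 73.6]), 0.1358, 32881, 251.2)
```

Run:
```python
from h import *
plan([585,-178.2,112],0.212)
```

```text
yaw now 0.2134 tilt 0.0005 turn units 0.003 shift units [ 1.964 -0.11   2.841] world [  75.9   20.9 -113.7] len mm 138
```

>>> servo_tool:
  commands: "0.3 -0.11 0 0 0 0 -1;0.6 0 0 0 0 0 -1;0.6 0 0.2 0 0 0 -1;0.35 0 0.5 0 0 0 -1;0.11 0 0.6 0 0 0 -1;0 0 0.6 0 0 0 -1;0 0 0.5 0 0 0 -1;0 0 0.3 0 0 0 -1;0 0 0.14 0 0 0 -1;0 0 0 0 0 0 -1"

```text
t: 10.22
eef_pos: [584.5, -178.6, 111.4]
eef_rot: [-3.124, -0.334, 0.003]
wrist_force: [0.2, 0.3, -4.1]
grip_width: 49.2
grip_force: 84.4
```

>>> servo_tool:
  commands: "0 0 0 0 0 0 -1;0 0 0 0 0 0 -1;0 0 0 0 0 0 -1"

```text
t: 10.47
eef_pos: [585.6, -179.3, 114.3]
eef_rot: [3.123, 0.333, 0.004]
wrist_force: [-0.0, 0.7, -5.6]
grip_width: 49.2
grip_force: 84.4
```

Run:
```python
from h import *
c=cam("scene");cv2.imwrite("pics/s1.png",cv2.resize(c["img"][60:220,180:360],None,fx=4,fy=4,interpolation=cv2.INTER_CUBIC)[:600])
for _ in range(3):
    s=bot.read_state();print(s["t"],s["eef_pos"],s["wrist_force"]);bot.get_image("top")
plan([585,-178.2,112],0.212)
```

```text
10.5167 [ 585.43093276 -179.32138841  113.95328187] [-0.59206284  0.15478186 -5.1135569 ]
10.5667 [ 585.25009919 -179.29702524  113.59656326] [ 0.29636283  1.1947748  -5.72861442]
10.6167 [ 585.13530175 -179.2810304   113.3342811 ] [-0.66118865  0.92867885 -5.51397457]
yaw now 0.2120 tilt 0.0010 turn units 0.000 shift units [ 0.006 -0.026  0.026] world [ 0.   1.1 -1. ] len mm 1
```

View pics/s1.png

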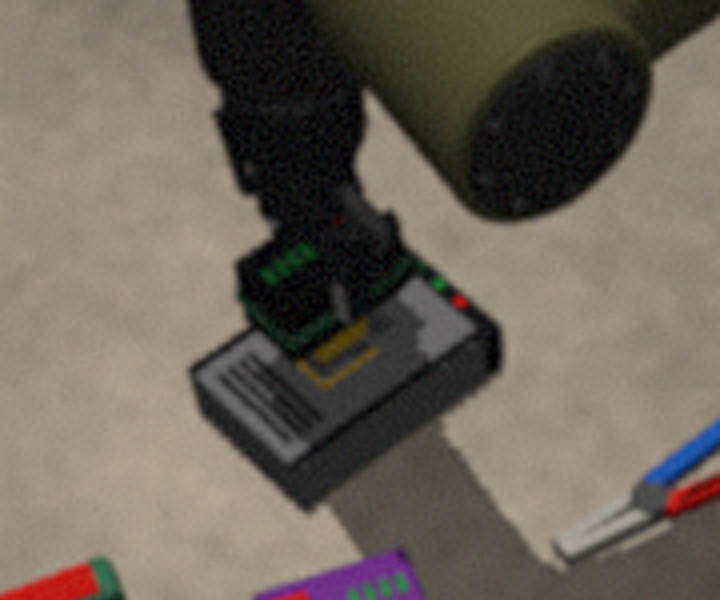

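The scene crop shows the plug at about (345,340), just above the yellow-framed hole and aligned with it. I'll descend gently and watch the forces.

>>> servo_tool:
  commands: "0 -0.02 0.05 0 0 0 -1;0 0 0.08 0 0 0 -1;0 0 0.08 0 0 0 -1;0 0 0.06 0 0 0 -1;0 0 0.05 0 0 0 -1;0 0 0 0 0 0 -1"

```text
t: 11.17
eef_pos: [584.3, -178.4, 98.7]
eef_rot: [-3.124, -0.333, 0.002]
wrist_force: [1.1, 0.4, -4.7]
grip_width: 48.8
grip_force: 84.4
```

>>> servo_tool:
  commands: "0 0 0.05 0 0 0 -1;0 0 0.05 0 0 0 -1;0 0 0.05 0 0 0 -1;0 0 0 0 0 0 -1"

```text
t: 11.5
eef_pos: [584.4, -178.3, 93.0]
eef_rot: [-3.124, -0.333, 0.001]
wrist_force: [0.6, 0.2, -4.5]
grip_width: 49.0
grip_force: 84.4
```

>>> servo_tool:
  commands: "0 0 0.05 0 0 0 -1;0 0 0.05 0 0 0 -1;0 0 0.05 0 0 0 -1;0 0 0.05 0 0 0 -1;0 0 0 0 0 0 -1"

```text
t: 11.92
eef_pos: [584.3, -178.4, 84.9]
eef_rot: [-3.124, -0.333, 0.001]
wrist_force: [-1.0, -0.2, -5.8]
grip_width: 49.2
grip_force: 84.4
```

>>> servo_tool:
  commands: "0 0 0.06 0 0 0 -1;0 0 0.06 0 0 0 -1;0 0 0.05 0 0 0 -1;0 0 0.05 0 0 0 -1;0 0 0 0 0 0 -1;0 0 0 0 0 0 -1"

```text
t: 12.42
eef_pos: [584.5, -178.4, 76.6]
eef_rot: [3.124, 0.333, -0.001]
wrist_force: [0.3, 0.1, -5.0]
grip_width: 49.2
grip_force: 84.4
```

>>> servo_tool:
  commands: "0 0 0.04 0 0 0 -1;0 0 0.04 0 0 0 -1;0 0 0.03 0 0 0 -1;0 0 0 0 0 0 -1;0 0 0 0 0 0 -1"

```text
t: 12.83
eef_pos: [584.6, -178.4, 72.3]
eef_rot: [3.124, 0.333, -0.0]
wrist_force: [-0.7, -0.2, -4.1]
grip_width: 49.2
grip_force: 84.4
```

>>> servo_tool:
  commands: "0 0 0.02 0 0 0 -1;0 0 0.02 0 0 0 -1;0 0 0.02 0 0 0 -1;0 0 0 0 0 0 -1;0 0 0 0 0 0 -1"

```text
t: 13.25
eef_pos: [584.9, -178.6, 71.5]
eef_rot: [3.123, 0.333, 0.002]
wrist_force: [-4.0, 2.0, 6.1]
grip_width: 49.1
grip_force: 85.4
```

>>> servo_tool:
  commands: "0 0 0.02 0 0 0 -1;0 0 0.02 0 0 0 -1;0 0 0 0 0 0 -1;0 0 0 0 0 0 -1"

```text
t: 13.58
eef_pos: [585.1, -178.6, 71.5]
eef_rot: [3.123, 0.334, 0.003]
wrist_force: [-9.1, 3.4, 13.1]
grip_width: 49.6
grip_force: 86.5
```

Seated at TCP z 71.5 against an expected 71.1, with the force rising. I'll release, retreat and check.

>>> servo_tool:
  commands: "0 0 -0.03 0 0 0 -1;0 0 0 0 0 0 0.2;0 0 0 0 0 0 1;0 0 0 0 0 0 1;0 0 0 0 0 0 1;0 0 0 0 0 0 1;0 0 0 0 0 0 1;0 0 0 0 0 0 1"

```text
t: 14.25
eef_pos: [584.7, -178.5, 69.5]
eef_rot: [3.124, 0.333, -0.0]
wrist_force: [-0.7, -0.6, 0.4]
grip_width: 85.4
grip_force: 0.0
```

>>> servo_tool:
  commands: "0 0 -0.2 0 0 0 1;0 0 -0.5 0 0 0 1;0 0 -0.8 0 0 0 1;0 0 -0.8 0 0 0 1;0 0 -0.8 0 0 0 1;-0.5 0 -0.8 0 0 0 1;-0.6 0 0 0 0 0 1;-0.4 0 0 0 0 0 1;0 0 0 0 0 0 1;0 0 0 0 0 0 1"

```text
t: 15.08
eef_pos: [525.7, -191.3, 226.9]
eef_rot: [3.124, 0.332, 0.003]
wrist_force: [-0.3, 0.2, 0.8]
grip_width: 85.3
grip_force: 0.0
```

Run:
```python
from h import *
c=cam("wrist");cv2.imwrite("pics/w4.png",c["img"]);P=cloud(c)
print("pack",slab(P,92,103,(500,680,-260,-100)),"charger",slab(P,42,48,(480,700,-260,-90)))
m=(P[...,2]>92)&(P[...,2]<103)&(P[...,0]>500)&(P[...,1]<-100)&(P[...,1]>-260);q=P[m]
print("tilt",np.linalg.lstsq(np.c_[q[:,:2]-q[:,:2].mean(0),np.ones(len(q))],q[:,2],rcond=None)[0])
c=cam("top");P=cloud(c);print("handle",slab(P,110,120,(390,530,140,230)))
```

```text
pack (array([ 584.6, -178.5]), array([89.3, 50.1]), 0.2123, 10981, 97.4) charger (array([ 577.9, -179.7]), array([163.8, 105.4]), 0.2118, 16954, 45.7)
tilt [-5.13768624e-03 -1.86122062e-03  9.73527568e+01]
handle (array([437.8, 179.1]), array([23.8, 29.9]), 0.1353, 163, 114.5)
```

View pics/w4.png

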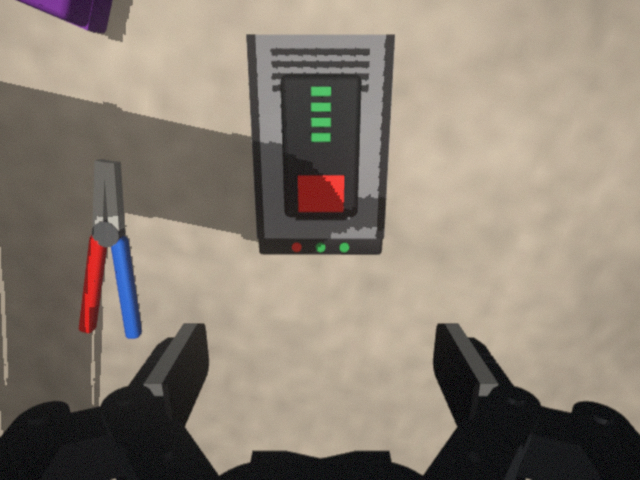

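The pack at (320,145) sits square in the charger. Its top is at 97.4 mm against 97 expected, and it is level. The jaw is still open and the gripper is clear, so I'm handing in.

```bash
python3 -c "
from rig import bot
print(bot.sign_off())"
```

```text
the job is handed in; nothing more can be done
None
```

The jaw is fully open and still open, the battery is plugged fully home in the charger, level and flush, the bystanders were not touched, and the job was handed in at about 15 s.

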